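Stubby mallet back into its sprung ring holder

TASK

Lift the stubby mallet off the yellow bin and put it away in the tool rack: its holder has been knocked a little askew, so find the big ring by feel, lower the mallet through it handle-first and ease it down past the leaf spring, its head turned to drop between the four upturned ears, until the head sits flat and fully home on the saddle, then let go. Push gently and steadily, never ram or force it, and leave the pedal, the sprocket and the oil bottle where they are.

Things in the scene. Friction and masses are not known exactly. Their poses are not given: they have to be found in the camera images.
- mallet_head (a point): Centre of a stubby mallet's head (mallet 0.22 to 0.42 kg), upright across the bin, handle hanging in it. Steel block 40 long (x) x 30 wide (y, flat cheeks to grasp) x 38 high, plus a white nylon face 36 in diameter, 26 long, on each end: 92 long, both ends alike. x runs along the head, z up away from the handle. Flat underside 19 below this point, top 19 above.
- mallet_butt (a point): Lowest point of the mallet's wooden handle, on its axis, 137 below the head's centre; axes as the head's. The handle is round, 28 in diameter and straight for 118 from the head's underside down to here; its butt is flat, 23.6 across, with a chamfer 3.5 high all round.
- seat (a point): Where the centre of the big ring should be, level with the saddle's top face (140 above the bench). x runs along the saddle, y along the rail, z up. But the saddle (plate, ring, ears, spring) is held by one tight bolt at x = 60, in a slot, and sits askew: turned about the bolt by 0.055 to 0.105 rad to one side, and shifted along itself by up to 4.5 either way, so the ring is up to 5 off in x, 3 to 7 in y. This point does not show it.
- ears (a point): 10 above the seat point, level with the tops of four upturned ears (3 thick, 10 high) that turn with the saddle, 27 to 42 to both sides of the ring along x. They leave 39 clear for the head's faces, none beside the steel block (room for fingers). A head not turned along the saddle lands on top of them. The ring is a steel bore 31 in diameter through plate and collar, 50 deep, open below.
- leaf_spring (a point): 42 below the seat point, where a leaf spring on the collar's +y side bows in farthest (4.5 mm inside the bore); the handle meets it from 20 to 55 below. It rubs, so the mallet does not fall home by itself: up to about 10 N of push is needed. The holder bends if all contact forces of the mallet on it, the sideways squeeze of spring and ring (up to 15 N) included, pass 45 N.
- rack: The fixed tool rack; origin on the bench under the seat point, axes as the seat's. Base plate 8 thick below the ring. Rail 25 square, top 137 above the bench, x 47 to 73, y -70 to 100, on two posts; three short hex keys stand in it at y 42 to 78, up to 20 above the seat. A smaller ring (bore 20, for screwdrivers) at x 35, y 62 is too small for the mallet.
- bin: Yellow shelf bin, fixed, origin at the centre of its underside: 80 (x) x 200 (y) x 135 high, walls 4, open on top. The mallet's head lies across it, its faces resting on the two long walls, its handle hanging inside.
- pedal_center (a point): Centre of a loose bicycle pedal, 56 x 96 x 28 high, lying on the bench; leave it alone.
- sprocket_center (a point): Centre of a loose dark steel freewheel sprocket, 76 in diameter, 22 high, lying on the bench; leave it alone.
- oil_center (a point): Centre of a loose grey oil bottle, 48 in diameter, 115 high, standing on the bench; leave it alone.

How it is judged (in metres and radians):
On the way, in this order (a step that is already met when the one before it is completed fails the run):
1. the mallet is lifted off the bin, clear of it (height (world z) of mallet_butt above 0.137 m), for 0.1 s.
2. the handle's butt is down through the big ring, upright (z of mallet_butt in the frame of seat below -0.03 m and horizontal distance between mallet_butt and seat below 0.016 m and angle between mallet_head's own z axis and vertical below 0.15 rad), for 0.1 s.
At the end, for the whole second after the job is handed in: The mallet hangs at rest, handle down, in the big ring: head centre 16.5 to 21 mm above the seat point (underside within 2 mm of the saddle) and within 12 mm of it sideways, tilted less than 0.08 rad, head within 0.175 rad of the seat's x axis (between the askew saddle's ears) (z of mallet_head in the frame of seat between 0.0165 and 0.021 m and horizontal distance between mallet_head and seat below 0.012 m and angle between mallet_head's own z axis and vertical below 0.08 rad and angle between the x axis of mallet_head and the x axis of seat, either way round below 0.175 rad and linear speed of mallet below 0.01 m/s); the robot touches nothing.
It fails at once if the mallet loads the rack with more than 45 N in all (contact force between mallet and rack above 45 N).
It fails at once if the robot itself pushes on the rack with more than 30 N (contact force between the arm and rack above 30 N).
It fails at once if the pedal, sprocket or bottle is moved more than 20 mm (distance of any of pedal_center, sprocket_center, oil_center from where it was at the start of the episode above 0.02 m).
It also fails if it takes over 72 s, if anything falls off the work surface, if the arm or the gripper's body presses on something with over 40 N, if the wrist force passes 120 N, or if a joint passes its speed limit or range.

ROBOT

A 6-joint arm with a two-finger parallel gripper is mounted at the origin on the work surface. World frame = base frame: x ahead of the robot, y to its left, z up, the work surface at z = 0. Lengths are in mm, angles in rad, forces in N, time in s.
With the tool pointing down it reaches from about 350 to 800 mm from the base axis. Payload 7.3 kg.
Tool frame: the origin (TCP) lies on the centre line of the jaws, within the pads' length; the fingertips stand 17 mm ahead of it and the grasp point (between the pads) lies 2 mm behind it (manip.tips_ahead is the distance from the TCP to the fingertips, in mm); z points along the fingers, y is the line along which they close (so a half turn about z gives the same grasp; the last joint's range is limited). The gripper opens to 85 mm and grips with 20 to 120 N. Pads are 22 mm wide; open, the fingers measure 114 mm over their backs; the gripper's body (76 mm by 85 mm) begins 54 mm behind the grasp point. The pads swing forward as they close: fully open they stand 13 mm farther back than shut.
Start: joints at [1.053, 0.342, 1.524, -0, 1.275, -0.146], TCP at [190.715, 489.153, 248.322] pointing down, gripper open.
Joint ranges: [-2.53, 2.53], [-0.77, 2.02], [0.04, 2.7], [-1, 4.14], [0.28, 2.66], [-3.11, 3.11]. Speed limits (rad/s): [2.57, 2.57, 3.14, 3.14, 3.14, 3.14].

INTERFACE

Orientations are given as [roll, pitch, yaw] about the fixed x, y, z axes, in that order (R = Rz(yaw) Ry(pitch) Rx(roll)).
In Python, from plant import manip, cams gives the robot as it stands. The module is installed in compiled form; this text tells all that it offers.
- The arm moves only by the tool move_arm, never from a script. Its argument "series" is a list of rows, each a list of 3 entries, a list of its own where there are three numbers: the shift along the world's x, y, z in units of 60 mm (1.0 is 60 mm), then the turn, a rotation vector about the world's x, y, z in units of 5 degrees (1.0 is 5 degrees), then the opening, from -1 (shut) to 1 (fully open). In form: [[[tx, ty, tz], [ax, ay, az], gripper], ...]. A call has 1 to 12 rows; each row is the pose to reach, as a shift and turn from the pose commanded when the call began; what a row does not reach only later rows make up. A row lasts 1/8 s, in which the tool goes at most 62.5 mm and 10.7 degrees, less where a joint would pass 70% of its speed; a pose out of reach is approached as far as the arm can. A call with a gripper value outside its range is refused whole. The fingers move at their own pace and stop on an object; "force" is the grip in N (left out, the last holds). Time passes only in rows, so rows that repeat a pose let the fingers close. It gives the time, the measured TCP pose, the force, the opening and the grip force at its end, in the units of the state.
- manip.observe(): the state, without advancing time (a new reading comes with each control period).
- cams.capture(name): name is "scene" or "top" or "wrist"; returns a dict with "img" (420x560x3 uint8, red, green, blue), "camera_matrix" (3x3 intrinsics, pixels), "cam_to_world" (4x4, takes a point from camera to world coordinates); the wrist camera has in their place "mount" (4x4, takes a point from camera to tool coordinates, whose origin is the TCP and whose axes are the flange's). Camera axes: x right, y down, z forward; pixel columns grow to the right and rows downward; lengths in mm; the calibration is good to about 2 mm. The wrist camera is an equidistant fisheye: a pixel r from the principal point sees the ray r / f radians off the axis. A picture is of the moment at which its call begins: read the wrist's pose just before it. There is no depth.
- manip.job_done(): hands the job in; it is judged then, once.
The state is a dict: "time_s": time; "qpos": joint angles; "qvel": joint speeds; "tau": joint torques, N m; "tool_pos": TCP position; "orientation": TCP orientation; "contact_force": force on the tool from outside, world axes, zero at the start; "moment": the same for the moment, N m; "grip_width": finger opening in mm; "gripper_force": force on a finger pad.
Only numpy, scipy, OpenCV 4.12 (cv2) and the standard library are available. Lean on these libraries where they do the work, as an engineer would, in place of code of your own. Each camera call takes 0.05 s, during which the arm holds its last target. There are 200 camera calls.

## Working session

There is one attempt and no reset: what is moved stays moved. The work goes in short steps, Python scripts to look and compute and a tool call to move; the robot and the scene stay as the last step left them, time stands still between calls to the robot, and variables do not carry over. Pictures are saved under pics/ and viewed, at most 10 in all, crops included, and the job is handed in when it is done.

Besides the shell and the picture viewer there is one more tool, called after "Request:" in YAML: its name, and indented under it one key for each argument. move_arm: Moves the arm, as the interface text tells. Its arguments: {"type":"object","properties":{"series":{"type":"array","items":{"type":"array"}},"force":{"type":"number"}},"required":["series"]}

```bash
mkdir -p pics
python3 - <<'E'
from plant import manip,cams
import cv2,numpy as np
s=manip.observe();print({k:np.round(v,3) for k,v in s.items()},manip.tips_ahead)
for n in("scene","top"):
    c=cams.capture(n);cv2.imwrite(f"pics/{n}0.png",c["img"][:,:,::-1]);print(n,np.round(c["camera_matrix"],1).tolist(),np.round(c["cam_to_world"],3).tolist())
    np.savez(f"{n}0.npz",**c)
E
```

```text
{'time_s': np.float64(0.0), 'qpos': array([ 1.053,  0.343,  1.525, -0.   ,  1.275, -0.146]), 'qvel': array([-0.001,  0.   ,  0.   , -0.001, -0.001, -0.001]), 'tau': array([ 1.0000e-03, -4.3368e+01, -2.4601e+01, -0.0000e+00,  8.0000e-03,
        0.0000e+00]), 'tool_pos': array([190.521, 488.816, 247.631]), 'orientation': array([-3.14, -0.  ,  2.77]), 'contact_force': array([-0.561,  0.318, -0.303]), 'moment': array([ 0.031,  0.018, -0.075]), 'gripper_force': np.float64(0.0), 'grip_width': np.float64(85.413)} 17.0
scene [[428.2, 0.0, 281.8], [0.0, 428.2, 216.3], [0.0, 0.0, 1.0]] [[0.427, 0.581, -0.693, 1306.592], [0.904, -0.27, 0.331, -389.593], [0.005, -0.768, -0.641, 789.056], [0.0, 0.0, 0.0, 1.0]]
top [[443.9, 0.0, 283.5], [0.0, 443.9, 206.6], [0.0, 0.0, 1.0]] [[0.016, -0.997, 0.071, 526.811], [-1.0, -0.016, 0.002, -12.751], [-0.001, -0.071, -0.997, 1011.622], [0.0, 0.0, 0.0, 1.0]]
```

View pics/scene0.png

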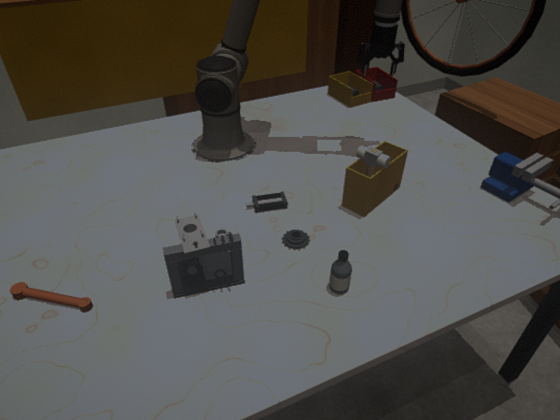

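View pics/top0.png

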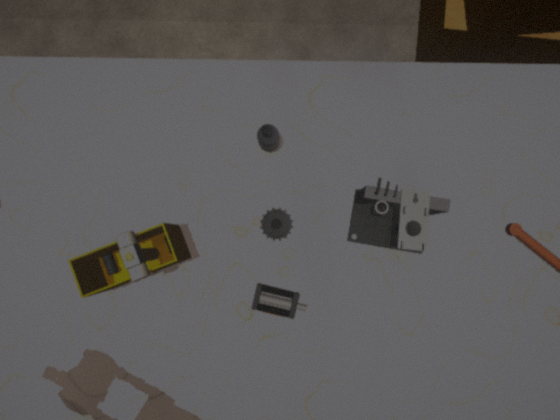

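The scene view shows the mallet on the bin at about (374,157) and the rack ring at (190,228). In the top view the mallet head is at (130,256), the big ring at (413,228), the small ring at (381,208), the pedal at (277,300), the sprocket at (277,224) and the bottle at (268,137). Next I'll view both areas enlarged and brightened.

Run:
```python
import cv2,numpy as np
t=np.load("top0.npz")["img"][:,:,::-1]
f=lambda x0,y0,w,h:cv2.convertScaleAbs(cv2.resize(t[y0:y0+h,x0:x0+w],None,fx=5,fy=5,interpolation=cv2.INTER_CUBIC),alpha=2)
a=f(65,205,80*1,120);a=f(90,220,75,110)
b=f(345,170,80+10,110)
cv2.imwrite("pics/c1.png",np.hstack([a,b])[:600,:800])
```

```text
(no output)
```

View pics/c1.png

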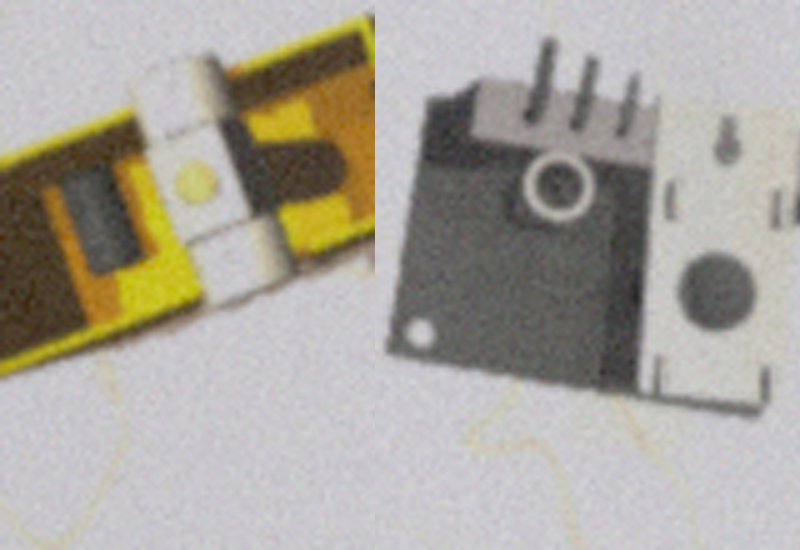

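Left crop: the mallet head's top centre is at (197,182) and its axis runs down-right. Right crop: the ring hole is at (716,291), the bolt/slot at (728,140), with ears around them. Now I'll turn these into positions.

```bash
cat > h.py <<'E'
import numpy as np,cv2
from plant import manip,cams
from scipy.spatial.transform import Rotation as R
def ray(c,px,z):
    d=np.linalg.inv(c["camera_matrix"])@[*px,1];M=c["cam_to_world"];d=M[:3,:3]@d;o=M[:3,3]
    return o+d*(z-o[2])/d[2]
E
python3 - <<'E'
from h import *
t=dict(np.load("top0.npz"));A=lambda u,v:(90+u/5-.4,220+v/5-.4);B=lambda u,v:(345+(u-375)/5-.4,170+v/5-.4)
def p(n,px,z):r=ray(t,px,z);print(n,np.round(r,1));return r
yaw=lambda a,b:np.arctan2(b[1]-a[1],b[0]-a[0])
p("mallet",A(197,182),172)
e=[p("blk",A(*q),172) for q in[(147,142),(222,118),(190,245),(258,215)]]
print("edges yaw",yaw(e[0],e[2]),yaw(e[1],e[3]),yaw(e[0],e[1]),yaw(e[2],e[3]), np.mean(e,0))
im=cv2.GaussianBlur(t["img"].astype(np.float32).sum(2),(0,0),1)
r=p("ring",B(716,291),140)
print("rail",yaw(p("r1",B(655,165),137),p("r0",B(475,135),137))-np.pi/2)
print("base front",yaw(p("b1",B(762,415),8),p("b0",B(388,352),8))-np.pi/2)
print("base side",yaw(p("b0",B(388,352),8),p("b2",B(428,95),8)))
print("saddle L",yaw(p("s",B(645,390),140),p("s",B(657,110),140)))
print("bolt",yaw(r,p("bolt",B(729,147),140)))
E=[p("ear",B(*q),150) for q in[(671,202),(777,210),(659,375),(766,384)]]
print(yaw(E[2],E[0]),yaw(E[3],E[1]),np.mean(E,0))
# bin
for q in [(0,165),(350,20)]:p("binwall",A(*q),135)
s=dict(np.load("scene0.npz"))
# scene-view cross check
p2=lambda P:(lambda q:(s["camera_matrix"]@q)[:2]/q[2])(np.linalg.inv(s["cam_to_world"])[:3]@np.append(P,1))
print("scene reproj ring",p2(r),"mallet",p2(ray(t,A(197,182),172)))
c=cams.capture("wrist");print(np.round(c["camera_matrix"],1).tolist(),np.round(c["mount"],3).tolist())
E
```

```text
mallet [488.6 278.2 172. ]
blk [503.3 297.7 172. ]
blk [512.8 269.8 172. ]
blk [465.1 279.9 172. ]
blk [476.7 254.8 172. ]
edges yaw -2.7067870291331353 -2.7486089080376397 -1.2442508222232311 -1.138371225246358 [489.4620391 275.5289443 172.       ]
ring [ 550.9 -265.2  140. ]
r1 [ 600.4 -242.2  137. ]
r0 [ 611.2 -171.   137. ]
rail -0.150609386948223
b1 [ 499.1 -323.8    8. ]
b0 [ 524.8 -155.5    8. ]
base front -0.15104894092069632
b0 [ 524.8 -155.5    8. ]
b2 [ 641.5 -173.     8. ]
base side -0.1490249506340762
s [ 511.8 -237.2  140. ]
s [ 621.9 -242.3  140. ]
saddle L -0.04559643836358522
bolt [ 607.7 -270.6  140. ]
bolt -0.09479498595066632
ear [ 584.9 -245.   150. ]
ear [ 582.5 -286.1  150. ]
ear [ 517.8 -240.1  150. ]
ear [ 515.  -281.4  150. ]
-0.07246372941076372 -0.06973980277915848 [ 550.06453664 -263.14973104  150.        ]
binwall [492.4 368.8 135. ]
binwall [551.5 233.2 135. ]
scene reproj ring [188.33154243 227.52663481] mallet [372.57970673 150.49016634]
[[325.2, 0.0, 278.4], [0.0, 325.2, 207.5], [0.0, 0.0, 1.0]] [[0.0, -0.953, -0.302, 76.522], [1.0, 0.0, -0.0, 0.41], [0.0, -0.302, 0.953, -125.93], [0.0, 0.0, 0.0, 1.0]]
```

Request:
move_arm:
  series:
    - [[0.5, -1.0, 0.2], [0, 0, 0.5], 1]
    - [[1, -2, 0.5], [0, 0, 1], 1]
    - [[1.5, -3, 0.8], [0, 0, 1.5], 1]
    - [[2, -4, 0.8], [0, 0, 2], 1]
    - [[2.5, -5, 0.8], [0, 0, 3], 1]
    - [[3, -6, 0.8], [0, 0, 3.4], 1]
    - [[3.5, -7, 0.8], [0, 0, 3.4], 1]
    - [[4, -8.4, 0.8], [0, 0, 3.4], 1]
    - [[4.4, -9.2, 0.8], [0, 0, 3.4], 1]
    - [[5, -10.2, 0.8], [0, 0, 3.4], 1]
    - [[5.5, -11.2, 0.8], [0, 0, 3.4], 1]
    - [[6, -12.2, 0.8], [0, 0, 3.4], 1]

```text
time_s: 1.65
tool_pos: [519.1, -181.3, 296.1]
orientation: [3.141, -0.0, 3.066]
contact_force: [1.1, 0.5, -0.3]
grip_width: 85.3
gripper_force: 0.0
```

Request:
move_arm:
  series:
    - [[0, -0.36, 0], [0, 0, 0], 1]
    - [[0, -0.36, 0], [0, 0, 0], 1]
    - [[0, -0.36, 0], [0, 0, 0], 1]
    - [[0, -0.36, 0], [0, 0, 0], 1]

```text
time_s: 2.15
tool_pos: [518.3, -199.4, 296.9]
orientation: [3.142, 0.001, 3.068]
contact_force: [0.4, 0.4, -0.1]
grip_width: 85.4
gripper_force: 0.0
```

```bash
cat >> h.py <<'E'
def wcap(n):
    s=manip.observe();c=dict(cams.capture("wrist"));T=np.eye(4);T[:3,:3]=R.from_euler("xyz",s["orientation"]).as_matrix();T[:3,3]=s["tool_pos"]
    c["cam_to_world"]=T@c["mount"];np.savez(n+".npz",**c);cv2.imwrite(f"pics/{n}.png",cv2.convertScaleAbs(c["img"][:,:,::-1],alpha=1.7))
    print({k:np.round(s[k],2) for k in("time_s","tool_pos","orientation","contact_force")});return c
def wray(c,px,z):
    K=c["camera_matrix"];a=(np.array(px)-K[:2,2])/K[0,0];th=np.hypot(*a);d=np.append(a/th*np.sin(th),np.cos(th))
    M=c["cam_to_world"];d=M[:3,:3]@d;o=M[:3,3];return o+d*(z-o[2])/d[2]
E
python3 -c "
from h import *
wcap('w1')"
```

```text
{'time_s': np.float64(2.15), 'tool_pos': array([ 518.34, -199.41,  296.91]), 'orientation': array([3.14, 0.  , 3.07]), 'contact_force': array([ 0.41,  0.44, -0.07])}
```

View pics/w1.png

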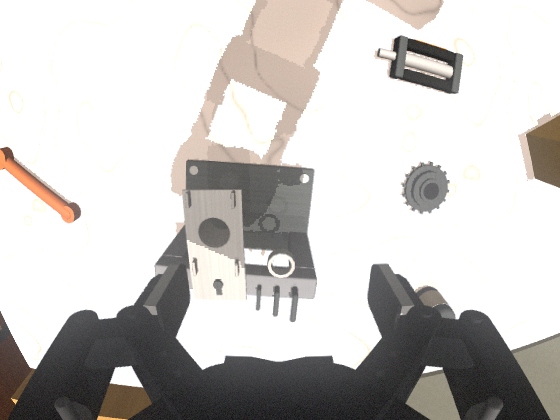

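The wrist view shows the ring hole at (214,232), four ears around (187,200), (233,200), (195,265) and (238,267), the bolt at (218,287), and the small ring at (281,265). I'll measure from these.

Run:
```python
from h import *
c=dict(np.load("w1.npz"));g=cv2.cvtColor(c["img"],cv2.COLOR_RGB2GRAY)
def hole(g,x0,y0,h,k=6):
    p=cv2.resize(g[y0-h:y0+h,x0-h:x0+h],None,fx=k,fy=k,interpolation=cv2.INTER_CUBIC);_,m=cv2.threshold(cv2.GaussianBlur(p,(0,0),4),0,255,cv2.THRESH_BINARY_INV|cv2.THRESH_OTSU)
    cs,_=cv2.findContours(m,cv2.RETR_LIST,cv2.CHAIN_APPROX_NONE);cs=[q for q in cs if len(q)>60]
    q=min(cs,key=lambda q:np.hypot(*(np.array(cv2.minEnclosingCircle(q)[0])-h*k)));e=cv2.fitEllipse(q)
    return np.array(e[0])/k+[x0-h,y0-h]-.5+.5/k, np.array(e[1])/k
e,s=hole(g,214,232,22);print("ring px",e,s,np.round(wray(c,e,140),1), "dia",np.linalg.norm(wray(c,e+[s[0]/2,0],140)-wray(c,e-[s[0]/2,0],140)))
t=dict(np.load("top0.npz"));gt=cv2.cvtColor(t["img"],cv2.COLOR_RGB2GRAY)
e2,s2=hole(gt,413,228,11);print("top ring",e2,s2,np.round(ray(t,e2,140),1))
for q in[(214,232)]:
    crop=c["img"][150:310,150:330,::-1];cv2.imwrite("pics/c2.png",cv2.convertScaleAbs(cv2.resize(crop,None,fx=3.7,fy=3.7,interpolation=cv2.INTER_CUBIC),alpha=2))
```

```text
ring px [213.61865489 232.15756226] [29.52095286 32.50647227] [ 551.6 -263.4  140. ] dia 28.838306405767057
top ring [412.86946233 228.01458359] [15.22398631 15.54754766] [ 550.5 -265.3  140. ]
```

View pics/c2.png

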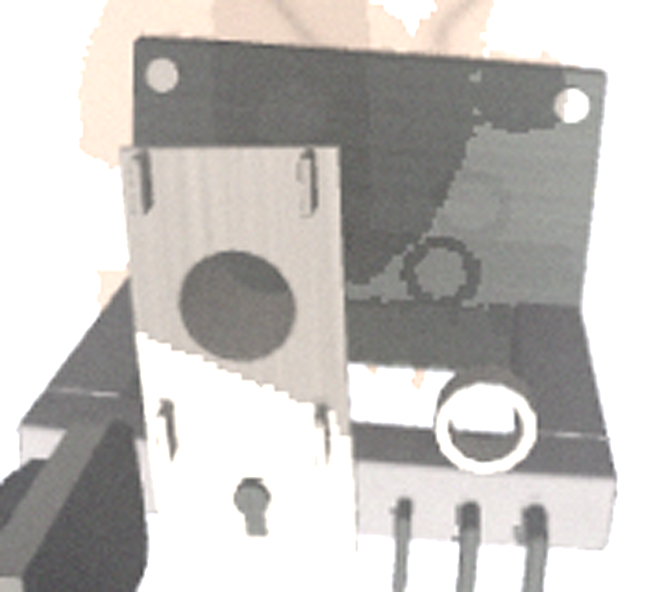

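The crop shows the plate's front corners at (121,147) and (340,147), its sides running down to (145,400) and (355,540), the hole at (237,306) and the ears. From these I'll get yaws.

Run:
```python
from h import *
c=dict(np.load("w1.npz"));B=lambda u,v:(150+u/3.7-.4,150+v/3.7-.4)
P=lambda u,v,z:wray(c,B(u,v),z)
yaw=lambda a,b:np.arctan2(b[1]-a[1],b[0]-a[0])
print("L",yaw(P(121,147,140),P(145,400,140)),"R",yaw(P(340,147,140),P(355,540,140)),"front",yaw(P(121,147,140),P(340,147,140))-np.pi/2)
print("w",P(121,147,140),P(340,147,140))
print("base front",yaw(P(135,38,8),P(605,70,8))-np.pi/2,"rail edge",yaw(P(350,462,137),P(610,480,137))-np.pi/2)
r=wray(c,(213.6,232.2),140);b=P(252,500,140);print("bolt",b,yaw(r,b),np.hypot(*(b-r)[:2]))
for i,(x,y) in enumerate([(142,155),(311,155),(173,405),(329,407)]):print("ear top",P(x,y,150))
```

```text
L -0.07765189965180054 R -0.07819360965134421 front -0.08092365821804925
w [ 507.56382335 -287.47896513  140.        ] [ 512.05328612 -232.12236574  140.        ]
base front -0.1501256766301231 rail edge -0.15382729333644218
bolt [ 609.58374005 -268.02482933  140.        ] -0.07998649021119196 58.09721603175413
ear top [ 507.66472932 -279.14159465  150.        ]
ear top [ 510.97964846 -237.84662753  150.        ]
ear top [ 574.34224929 -282.04381446  150.        ]
ear top [ 577.00301075 -241.14886597  150.        ]
```

Request:
move_arm:
  series:
    - [[0, 1, 0], [0, 0, 1], 1]
    - [[0, 2, 0], [0, 0, 2], 1]
    - [[0, 3, 0], [0, 0, 3], 1]
    - [[-0.2, 4, 0], [0, 0, 4], 1]
    - [[-0.3, 5, 0], [0, 0, 5], 1]
    - [[-0.4, 6, 0], [0, 0, 5.6], 1]
    - [[-0.49, 7, -0.3], [0, 0, 5.6], 1]
    - [[-0.49, 7.92, -0.53], [0, 0, 5.6], 1]
    - [[-0.49, 7.92, -0.53], [0, 0, 5.6], 1]
    - [[-0.49, 7.92, -0.53], [0, 0, 5.6], 1]
    - [[-0.49, 7.92, -0.53], [0, 0, 5.6], 1]

```text
time_s: 3.58
tool_pos: [489.3, 273.4, 265.2]
orientation: [-3.141, 0.001, -2.729]
contact_force: [-0.2, -0.0, -1.1]
grip_width: 85.7
gripper_force: 0.0
```

```bash
python3 -c "
from h import *
wcap('w2')"
```

```text
{'time_s': np.float64(3.58), 'tool_pos': array([489.33, 273.42, 265.22]), 'orientation': array([-3.14,  0.  , -2.73]), 'contact_force': array([-0.22, -0.05, -1.06])}
```

View pics/w2.png

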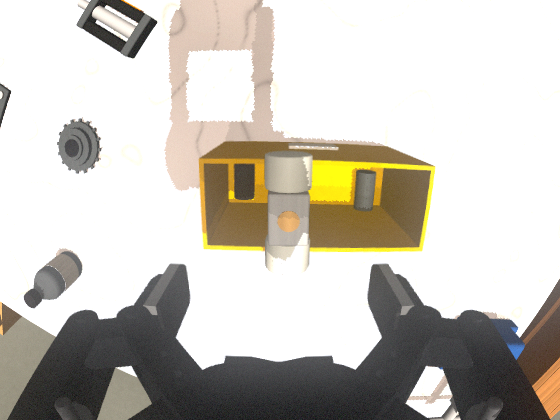

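The mallet head is at column ~288, with its dot at (288,221). The steel block spans columns 269–308 and rows 192–243, and the nylon faces span rows 155–270.

Run:
```python
from h import *
c=dict(np.load("w2.npz"));g=cv2.GaussianBlur(cv2.cvtColor(c["img"],cv2.COLOR_RGB2GRAY),(0,0),.8)
print("dot",wray(c,(288,221),172))
hsv=cv2.cvtColor(c["img"],cv2.COLOR_RGB2HSV)
roi=np.zeros(g.shape,np.uint8);roi[150:275,255:325]=1
m=((hsv[...,1]<70)&(roi>0)).astype(np.uint8)   # grey head incl. shade, bench above/below possible
pts=[[],[]]
for r in range(160,244,3):
    x=np.where(m[r])[0]
    if len(x)>20: print(r,x.min(),x.max(),np.round(wray(c,(x.min()-.5,r),172 if r>195 else 155)[:2],1),np.round(wray(c,(x.max()+.5,r),172 if r>195 else 155)[:2],1))
```

```text
dot [489.62806474 280.80915496 172.        ]
160 265 311 [458.6 248.6] [444.7 280.2]
163 265 311 [460.7 249.5] [446.7 281.1]
166 265 311 [462.8 250.4] [448.8 282.1]
169 265 310 [464.8 251.2] [451.1 282.4]
172 265 310 [466.9 252.1] [453.2 283.3]
175 265 310 [469. 253.] [455.3 284.3]
178 265 310 [471.1 253.9] [457.3 285.2]
181 265 310 [473.2 254.8] [459.4 286.2]
184 265 310 [475.3 255.7] [461.5 287.2]
187 266 310 [477.2 257.3] [463.6 288.2]
190 269 306 [478.4 260.3] [466.9 286.4]
193 268 307 [480.8 260.5] [468.7 288.1]
196 268 308 [478.4 260.1] [466.9 286.4]
199 268 308 [480.4 260.9] [468.8 287.3]
202 268 308 [482.4 261.8] [470.8 288.2]
205 268 309 [484.5 262.6] [472.6 289.8]
208 268 308 [486.5 263.5] [474.9 290.1]
211 268 308 [488.6 264.4] [476.9 291.1]
214 268 308 [490.6 265.3] [478.9 292.1]
226 268 308 [499.1 268.8] [487.2 296. ]
229 268 308 [501.2 269.8] [489.3 297. ]
232 268 308 [503.4 270.7] [491.4 298. ]
235 267 308 [505.8 270.9] [493.6 299. ]
238 266 309 [508.3 271.2] [495.4 300.7]
241 265 309 [510.8 271.4] [497.6 301.8]
```

Request:
move_arm:
  series:
    - [[0, 0.1, -0.5], [0, 0, 0], 1]
    - [[0, 0.1, -1], [0, 0, 0], 1]
    - [[0, 0.1, -1.5], [0, 0, 0], 1]
    - [[0, 0.1, -1.77], [0, 0, 0], 1]
    - [[0, 0.1, -1.77], [0, 0, 0], 1]
    - [[0, 0.1, -1.77], [0, 0, 0], -0.2]
    - [[0, 0.1, -1.77], [0, 0, 0], -0.5]
    - [[0, 0.1, -1.77], [0, 0, 0], -1]
    - [[0, 0.1, -1.77], [0, 0, 0], -1]
    - [[0, 0.1, -1.77], [0, 0, 0], -1]
    - [[0, 0.1, -1.77], [0, 0, 0], -1]
  force: 80

```text
time_s: 5.0
tool_pos: [489.6, 280.5, 159.2]
orientation: [-3.142, 0.002, -2.728]
contact_force: [-1.0, 0.2, 6.1]
grip_width: 28.9
gripper_force: 79.2
```

Request:
move_arm:
  series:
    - [[0, 0, 0], [0, 0, 0], -1]
    - [[0, 0, 0], [0, 0, 0], -1]
    - [[0, 0, 0], [0, 0, 0], -1]
    - [[0, 0, 0], [0, 0, 0], -1]

```text
time_s: 5.5
tool_pos: [489.6, 280.5, 159.2]
orientation: [-3.142, 0.002, -2.728]
contact_force: [-0.0, 0.5, 5.5]
grip_width: 28.8
gripper_force: 79.2
```

Request:
move_arm:
  series:
    - [[0, 0, 0.15], [0, 0, 0], -1]
    - [[0, 0, 0.5], [0, 0, 0], -1]
    - [[0, 0, 1.0], [0, 0, 0], -1]
    - [[0, 0, 1.6], [0, 0, 0], -1]
    - [[0, 0, 2.2], [0, 0, 0], -1]
    - [[0, 0, 2.8], [0, 0, 0], -1]
    - [[0, 0, 3.1], [0, 0, 0], -1]
    - [[0, 0, 3.1], [0, 0, 0], -1]
    - [[0, 0, 3.1], [0, 0, 0], -1]
    - [[0, 0, 3.1], [0, 0, 0], -1]

```text
time_s: 6.75
tool_pos: [488.7, 280.2, 342.9]
orientation: [3.141, -0.003, -2.728]
contact_force: [0.5, -0.1, -3.8]
grip_width: 29.0
gripper_force: 79.1
```

```bash
python3 -c "
from h import *
s=manip.observe();print(s['tool_pos'],s['contact_force'],s['moment'])
wcap('w3')
c=cams.capture('scene');np.savez('scene3.npz',**c);i=c['img'][60:220,290:450,::-1]
i=cv2.convertScaleAbs(cv2.resize(i,(420,420),interpolation=cv2.INTER_CUBIC),alpha=2)
j=cv2.imread('pics/w3.png')[:,180:400]
cv2.imwrite('pics/c3.png',np.hstack([i,j]))"
```

```text
[488.69458007 280.17755615 342.9159864 ] [ 0.53326928 -0.09485109 -3.78077177] [ 0.02075565 -0.02286733  0.0034116 ]
{'time_s': np.float64(6.75), 'tool_pos': array([488.69, 280.18, 342.92]), 'orientation': array([ 3.14, -0.  , -2.73]), 'contact_force': array([ 0.53, -0.09, -3.78])}
```

View pics/c3.png

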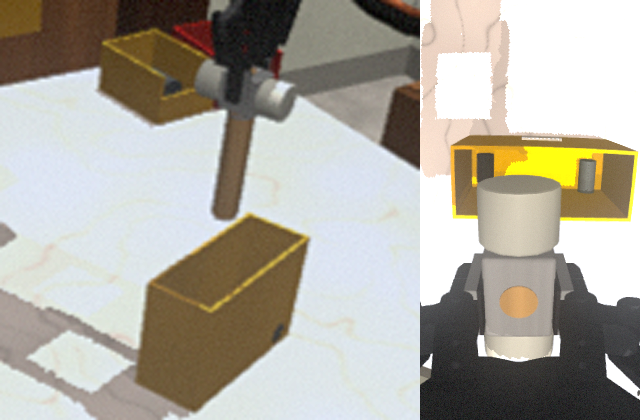

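The scene crop shows the mallet lifted clear and upright. In the wrist view the dot is at about (279,302), which gives me the head's offset in the tool frame.

Run:
```python
from h import *
c=dict(np.load("w3.npz"));img=c["img"];hsv=cv2.cvtColor(img,cv2.COLOR_RGB2HSV)
m=((hsv[...,1]>80)&(hsv[...,0]<25)).astype(np.uint8)*255;m[:275]=0;m[330:]=0;m[:,:250]=0;m[:,310:]=0
q=max(cv2.findContours(m,cv2.RETR_EXTERNAL,cv2.CHAIN_APPROX_NONE)[0],key=len);e=cv2.fitEllipse(q);print(e)
c["cam_to_world"]=c["mount"]
for z in(-10,-13,-16):print("dot in tool",np.round(wray(c,e[0],z),1))
for n,px in dict(tl=(482-420+180,252),tr=(555-420+180,252),bl=(484-420+180,336),br=(554-420+180,336)).items():print(n,np.round(wray(c,px,-13),1))
# scene view handle tilt: butt and head pos
```

```text
((278.39630126953125, 301.6103210449219), (31.199630737304688, 37.57130432128906), 91.48245239257812)
dot in tool [ -2.2  -0.2 -10. ]
dot in tool [ -0.2  -0.2 -13. ]
dot in tool [  1.8  -0.2 -16. ]
tl [ 22.7 -14.2 -13. ]
tr [ 22.7  13.9 -13. ]
bl [-19.3 -15.5 -13. ]
br [-19.3  15.7 -13. ]
```

Run:
```python
from h import *
s=dict(np.load("scene3.npz"));W=np.linalg.inv(s["cam_to_world"])
pr=lambda P:(lambda q:(s["camera_matrix"]@q)[:2]/q[2])(W[:3]@np.append(P,1))
H=np.array([488.7,280.2,337])
img=s["img"].astype(int);hsv=cv2.cvtColor(s["img"],cv2.COLOR_RGB2HSV)
a,b=pr(H-[0,0,30]),pr(H-[0,0,137]);print("expected",a,b,"slope",(b-a)[0]/(b-a)[1])
k=(hsv[...,1]>70)&(hsv[...,2]<140)
r=[];
for v in range(int(a[1])+2,int(b[1])-3):
    u0=int(a[0]+(v-a[1])*(b-a)[0]/(b-a)[1]);x=np.where(k[v,u0-12:u0+12])[0]+u0-12
    r.append((v,x.min(),x.max(),x.mean()) if len(x) else (v,0,0,0))
r=np.array(r);print(r[::4]);f=np.polyfit(r[:,0],(r[:,1]+r[:,2])/2,1);print("slope",f, "res",np.polyval(f,b[1])-b[0])
```

```text
expected [380.677498  104.6902245] [374.65119868 141.43167482] slope -0.1640190920228025
[[106.  377.  385.  381. ]
 [110.  376.  385.  380.5]
 [114.  376.  384.  380. ]
 [118.  375.  383.  379. ]
 [122.  374.  382.  378. ]
 [126.  374.  382.  378. ]
 [130.  373.  381.  377. ]
 [134.  373.  380.  376.5]]
slope [-1.68988270e-01  3.99063325e+02] res 0.5118320750071916
```

Request:
move_arm:
  series:
    - [[0.1, -0.5, 0], [0, 0, -0.4], -1]
    - [[0.2, -1.4, 0], [0, 0, -0.9], -1]
    - [[0.3, -2.3, 0], [0, 0, -1.4], -1]
    - [[0.4, -3.2, 0], [0, 0, -2], -1]
    - [[0.5, -4.1, 0], [0, 0, -2.5], -1]
    - [[0.6, -5, 0], [0, 0, -3], -1]
    - [[0.7, -5.9, 0], [0, 0, -3.6], -1]
    - [[0.8, -6.8, 0], [0, 0, -4.2], -1]
    - [[0.9, -7.7, 0], [0, 0, -4.8], -1]
    - [[1.0, -8.4, 0], [0, 0, -5.4], -1]
    - [[1.04, -8.9, 0], [0, 0, -5.63], -1]
    - [[1.04, -9.07, 0], [0, 0, -5.63], -1]

```text
time_s: 8.35
tool_pos: [551.2, -265.6, 343.2]
orientation: [3.141, -0.001, 3.062]
contact_force: [0.4, 0.5, -2.6]
grip_width: 29.0
gripper_force: 79.8
```

Request:
move_arm:
  series:
    - [[0, 0, 0], [0, 0, 0], -1]
    - [[0, 0, 0], [0, 0, 0], -1]
    - [[0, 0, 0], [0, 0, 0], -1]
    - [[0, 0, 0], [0, 0, 0], -1]

```text
time_s: 8.85
tool_pos: [551.6, -263.1, 344.6]
orientation: [-3.142, 0.0, 3.065]
contact_force: [-0.1, 0.6, -3.6]
grip_width: 29.0
gripper_force: 79.8
```

Request:
move_arm:
  series:
    - [[-0.01, -0.02, -0.2], [0, 0, 0], -1]
    - [[-0.01, -0.02, -0.4], [0, 0, 0], -1]
    - [[-0.01, -0.02, -0.6], [0, 0, 0], -1]
    - [[-0.01, -0.02, -0.8], [0, 0, 0], -1]
    - [[-0.01, -0.02, -0.95], [0, 0, 0], -1]
    - [[-0.01, -0.02, -0.95], [0, 0, 0], -1]
    - [[-0.01, -0.02, -0.95], [0, 0, 0], -1]
    - [[-0.01, -0.02, -0.95], [0, 0, 0], -1]

```text
time_s: 9.85
tool_pos: [551.1, -265.2, 287.9]
orientation: [-3.141, 0.001, 3.064]
contact_force: [-1.0, 0.6, -3.0]
grip_width: 29.1
gripper_force: 79.8
```

Run:
```python
from h import *
s=manip.observe();print(s["tool_pos"],s["contact_force"],s["moment"])
c=dict(cams.capture("scene"));np.savez("scene4.npz",**c);W=np.linalg.inv(c["cam_to_world"])
pr=lambda P:(lambda q:(c["camera_matrix"]@q)[:2]/q[2])(W[:3]@np.append(P,1))
print(pr([551,-264.3,140]),pr(s["tool_pos"]-[0,0,143]))
t=dict(np.load("scene0.npz"))
f=lambda im:cv2.convertScaleAbs(cv2.resize(im[170:250,145:235,::-1],None,fx=4.4,fy=4.4,interpolation=cv2.INTER_CUBIC),alpha=2)
cv2.imwrite("pics/c4.png",np.hstack([f(c["img"]),f(t["img"])]))
```

```text
[ 551.07437143 -265.20446958  287.91476403] [-0.9529254   0.60611137 -3.04121582] [-0.0307463  -0.02283975  0.02579135]
[188.71458908 227.44317197] [188.04834741 225.95540481]
```

View pics/c4.png

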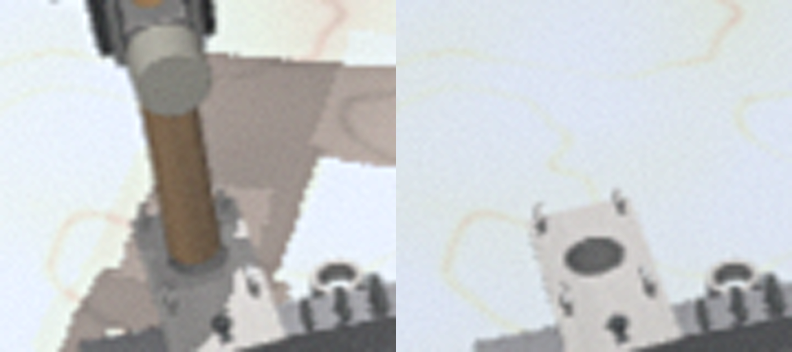

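The crop shows the butt just above the hole, about 3 crop pixels (1.5 mm) left of the hole centre, so I'll nudge +y and lower gently.

Request:
move_arm:
  series:
    - [[0, 0.02, 0], [0, 0, 0], -1]
    - [[0, 0.02, -0.05], [0, 0, 0], -1]
    - [[0, 0.02, -0.075], [0, 0, 0], -1]
    - [[0, 0.02, -0.1], [0, 0, 0], -1]
    - [[0, 0.02, -0.11], [0, 0, 0], -1]
    - [[0, 0.02, -0.11], [0, 0, 0], -1]

```text
time_s: 10.65
tool_pos: [550.9, -263.9, 280.7]
orientation: [3.141, -0.0, 3.064]
contact_force: [-0.2, -1.1, -3.3]
grip_width: 28.6
gripper_force: 79.8
```

Request:
move_arm:
  series:
    - [[0, 0, -0.02], [0, 0, 0], -1]
    - [[0, 0, -0.03], [0, 0, 0], -1]
    - [[0, 0, -0.03], [0, 0, 0], -1]

```text
time_s: 11.02
tool_pos: [550.9, -263.9, 278.8]
orientation: [3.141, -0.0, 3.064]
contact_force: [0.0, 0.2, -4.1]
grip_width: 28.7
gripper_force: 79.8
```

Request:
move_arm:
  series:
    - [[0, 0, -0.02], [0, 0, 0], -1]
    - [[0, 0, -0.04], [0, 0, 0], -1]
    - [[0, 0, -0.06], [0, 0, 0], -1]
    - [[0, 0, -0.06], [0, 0, 0], -1]

```text
time_s: 11.52
tool_pos: [550.8, -263.8, 275.2]
orientation: [3.141, -0.0, 3.064]
contact_force: [0.0, -0.3, -3.3]
grip_width: 29.0
gripper_force: 79.8
```

Request:
move_arm:
  series:
    - [[0, 0, -0.03], [0, 0, 0], -1]
    - [[0, 0, -0.06], [0, 0, 0], -1]
    - [[0, 0, -0.06], [0, 0, 0], -1]

```text
time_s: 11.9
tool_pos: [550.8, -263.8, 271.5]
orientation: [3.141, -0.0, 3.064]
contact_force: [-0.1, 0.1, -3.6]
grip_width: 28.8
gripper_force: 79.8
```

Request:
move_arm:
  series:
    - [[0, 0, -0.03], [0, 0, 0], -1]
    - [[0, 0, -0.06], [0, 0, 0], -1]
    - [[0, 0, -0.09], [0, 0, 0], -1]
    - [[0, 0, -0.12], [0, 0, 0], -1]
    - [[0, 0, -0.12], [0, 0, 0], -1]

```text
time_s: 12.52
tool_pos: [550.8, -263.8, 264.3]
orientation: [3.141, -0.0, 3.064]
contact_force: [-0.4, 0.3, -3.7]
grip_width: 28.8
gripper_force: 79.8
```

Request:
move_arm:
  series:
    - [[0, 0, -0.03], [0, 0, 0], -1]
    - [[0, 0, -0.06], [0, 0, 0], -1]
    - [[0, 0, -0.09], [0, 0, 0], -1]
    - [[0, 0, -0.09], [0, 0, 0], -1]

```text
time_s: 13.02
tool_pos: [550.8, -263.9, 258.9]
orientation: [3.141, -0.0, 3.064]
contact_force: [-0.6, 0.7, -3.2]
grip_width: 28.5
gripper_force: 79.8
```

Request:
move_arm:
  series:
    - [[0, 0, -0.03], [0, 0, 0], -1]
    - [[0, 0, -0.06], [0, 0, 0], -1]
    - [[0, 0, -0.09], [0, 0, 0], -1]
    - [[0, 0, -0.09], [0, 0, 0], -1]

```text
time_s: 13.52
tool_pos: [550.8, -263.8, 253.5]
orientation: [3.141, -0.0, 3.064]
contact_force: [0.0, -0.3, -3.0]
grip_width: 28.4
gripper_force: 79.8
```

Request:
move_arm:
  series:
    - [[0, 0, -0.03], [0, 0, 0], -1]
    - [[0, 0, -0.06], [0, 0, 0], -1]
    - [[0, 0, -0.09], [0, 0, 0], -1]
    - [[0, 0, -0.09], [0, 0, 0], -1]

```text
time_s: 14.02
tool_pos: [550.8, -263.9, 248.1]
orientation: [3.142, -0.0, 3.064]
contact_force: [-0.4, -0.2, -2.9]
grip_width: 29.0
gripper_force: 79.8
```

Request:
move_arm:
  series:
    - [[0, 0, -0.03], [0, 0, 0], -1]
    - [[0, 0, -0.06], [0, 0, 0], -1]
    - [[0, 0, -0.06], [0, 0, 0], -1]

```text
time_s: 14.4
tool_pos: [550.9, -264.1, 244.7]
orientation: [-3.141, 0.0, 3.064]
contact_force: [-0.3, -0.7, -4.3]
grip_width: 28.7
gripper_force: 79.9
```

Request:
move_arm:
  series:
    - [[0, 0, -0.03], [0, 0, 0], -1]
    - [[0, 0, -0.05], [0, 0, 0], -1]
    - [[0, 0, -0.05], [0, 0, 0], -1]

```text
time_s: 14.78
tool_pos: [550.9, -264.2, 241.8]
orientation: [-3.141, 0.0, 3.064]
contact_force: [0.2, -2.6, -1.4]
grip_width: 29.5
gripper_force: 80.1
```

Request:
move_arm:
  series:
    - [[0, 0, -0.03], [0, 0, 0], -1]
    - [[0, 0, -0.05], [0, 0, 0], -1]
    - [[0, 0, -0.05], [0, 0, 0], -1]

```text
time_s: 15.15
tool_pos: [550.8, -264.0, 238.5]
orientation: [-3.141, -0.0, 3.064]
contact_force: [-0.2, -3.9, -0.9]
grip_width: 28.6
gripper_force: 80.1
```

Request:
move_arm:
  series:
    - [[0, 0, -0.03], [0, 0, 0], -1]
    - [[0, 0, -0.05], [0, 0, 0], -1]
    - [[0, 0, -0.05], [0, 0, 0], -1]

```text
time_s: 15.52
tool_pos: [550.7, -263.9, 235.3]
orientation: [3.141, -0.001, 3.064]
contact_force: [-0.2, -3.3, -2.7]
grip_width: 28.9
gripper_force: 79.9
```

Request:
move_arm:
  series:
    - [[0, 0, -0.03], [0, 0, 0], -1]
    - [[0, 0, -0.06], [0, 0, 0], -1]
    - [[0, 0, -0.09], [0, 0, 0], -1]
    - [[0, 0, -0.12], [0, 0, 0], -1]
    - [[0, 0, -0.12], [0, 0, 0], -1]

```text
time_s: 16.15
tool_pos: [550.7, -263.8, 228.2]
orientation: [3.141, -0.001, 3.064]
contact_force: [-1.4, -3.8, -2.6]
grip_width: 28.8
gripper_force: 79.9
```

Request:
move_arm:
  series:
    - [[0, 0, -0.03], [0, 0, 0], -1]
    - [[0, 0, -0.06], [0, 0, 0], -1]
    - [[0, 0, -0.09], [0, 0, 0], -1]
    - [[0, 0, -0.12], [0, 0, 0], -1]
    - [[0, 0, -0.15], [0, 0, 0], -1]
    - [[0, 0, -0.18], [0, 0, 0], -1]
    - [[0, 0, -0.18], [0, 0, 0], -1]

```text
time_s: 17.02
tool_pos: [550.8, -263.8, 217.3]
orientation: [3.141, -0.001, 3.064]
contact_force: [-1.6, -3.7, -2.8]
grip_width: 28.7
gripper_force: 79.9
```

Request:
move_arm:
  series:
    - [[-0.01, 0, -0.03], [0, 0, 0], -1]
    - [[-0.01, 0, -0.06], [0, 0, 0], -1]
    - [[-0.01, 0, -0.09], [0, 0, 0], -1]
    - [[-0.01, 0, -0.12], [0, 0, 0], -1]
    - [[-0.01, 0, -0.15], [0, 0, 0], -1]
    - [[-0.01, 0, -0.18], [0, 0, 0], -1]
    - [[-0.01, 0, -0.21], [0, 0, 0], -1]
    - [[-0.01, 0, -0.24], [0, 0, 0], -1]
    - [[-0.01, 0, -0.24], [0, 0, 0], -1]

```text
time_s: 18.15
tool_pos: [550.2, -263.8, 203.0]
orientation: [3.141, -0.0, 3.064]
contact_force: [1.5, -3.2, -2.0]
grip_width: 28.7
gripper_force: 80.1
```

Request:
move_arm:
  series:
    - [[0, 0, -0.03], [0, 0, 0], -1]
    - [[0, 0, -0.06], [0, 0, 0], -1]
    - [[0, 0, -0.09], [0, 0, 0], -1]
    - [[0, 0, -0.12], [0, 0, 0], -1]
    - [[0, 0, -0.15], [0, 0, 0], -1]
    - [[0, 0, -0.18], [0, 0, 0], -1]
    - [[0, 0, -0.21], [0, 0, 0], -1]
    - [[0, 0, -0.21], [0, 0, 0], -1]

```text
time_s: 19.15
tool_pos: [550.2, -263.8, 190.4]
orientation: [3.141, -0.0, 3.064]
contact_force: [0.7, -3.2, -3.0]
grip_width: 28.5
gripper_force: 80.1
```

Request:
move_arm:
  series:
    - [[0, 0, -0.03], [0, 0, 0], -1]
    - [[0, 0, -0.06], [0, 0, 0], -1]
    - [[0, 0, -0.09], [0, 0, 0], -1]
    - [[0, 0, -0.12], [0, 0, 0], -1]
    - [[0, 0, -0.12], [0, 0, 0], -1]
    - [[0, 0, -0.12], [0, 0, 0], -1]

```text
time_s: 19.9
tool_pos: [550.2, -263.8, 183.3]
orientation: [3.141, -0.0, 3.064]
contact_force: [1.1, -3.4, -1.8]
grip_width: 29.1
gripper_force: 80.1
```

Request:
move_arm:
  series:
    - [[0, 0, -0.03], [0, 0, 0], -1]
    - [[0, 0, -0.06], [0, 0, 0], -1]
    - [[0, 0, -0.09], [0, 0, 0], -1]
    - [[0, 0, -0.09], [0, 0, 0], -1]

```text
time_s: 20.4
tool_pos: [550.2, -263.8, 177.8]
orientation: [3.141, -0.0, 3.064]
contact_force: [0.7, -3.4, -0.7]
grip_width: 29.0
gripper_force: 80.1
```

Request:
move_arm:
  series:
    - [[0, 0, -0.03], [0, 0, 0], -1]
    - [[0, 0, -0.06], [0, 0, 0], -1]
    - [[0, 0, -0.06], [0, 0, 0], -1]

```text
time_s: 20.78
tool_pos: [550.2, -263.8, 174.2]
orientation: [3.141, -0.0, 3.064]
contact_force: [1.1, -3.2, -1.5]
grip_width: 29.0
gripper_force: 80.1
```

Request:
move_arm:
  series:
    - [[0, 0, -0.03], [0, 0, 0], -1]
    - [[0, 0, -0.04], [0, 0, 0], -1]
    - [[0, 0, -0.04], [0, 0, 0], -1]

```text
time_s: 21.15
tool_pos: [550.3, -263.9, 172.1]
orientation: [3.141, -0.0, 3.064]
contact_force: [1.3, -2.8, -0.4]
grip_width: 28.6
gripper_force: 80.1
```

Request:
move_arm:
  series:
    - [[0, 0, -0.02], [0, 0, 0], -1]
    - [[0, 0, -0.03], [0, 0, 0], -1]
    - [[0, 0, -0.03], [0, 0, 0], -1]

```text
time_s: 21.52
tool_pos: [550.3, -263.9, 170.2]
orientation: [3.141, -0.0, 3.064]
contact_force: [1.8, -3.2, -0.4]
grip_width: 28.8
gripper_force: 80.2
```

Request:
move_arm:
  series:
    - [[0, 0, -0.02], [0, 0, 0], -1]
    - [[0, 0, -0.03], [0, 0, 0], -1]
    - [[0, 0, -0.03], [0, 0, 0], -1]

```text
time_s: 21.9
tool_pos: [550.3, -263.8, 168.4]
orientation: [3.141, -0.0, 3.064]
contact_force: [1.3, -3.5, -0.5]
grip_width: 29.0
gripper_force: 80.2
```

Request:
move_arm:
  series:
    - [[0, 0, -0.015], [0, 0, 0], -1]
    - [[0, 0, -0.02], [0, 0, 0], -1]
    - [[0, 0, -0.02], [0, 0, 0], -1]

```text
time_s: 22.28
tool_pos: [550.3, -263.9, 167.3]
orientation: [3.142, 0.0, 3.064]
contact_force: [1.0, -3.3, -0.6]
grip_width: 28.9
gripper_force: 80.2
```

Request:
move_arm:
  series:
    - [[0, 0, -0.01], [0, 0, 0], -1]
    - [[0, 0, -0.015], [0, 0, 0], -1]
    - [[0, 0, -0.015], [0, 0, 0], -1]

```text
time_s: 22.65
tool_pos: [550.3, -263.9, 166.4]
orientation: [3.141, -0.0, 3.064]
contact_force: [1.8, -3.2, -0.5]
grip_width: 28.6
gripper_force: 80.2
```

Request:
move_arm:
  series:
    - [[0, 0, -0.01], [0, 0, 0], -1]
    - [[0, 0, -0.01], [0, 0, 0], -1]
    - [[0, 0, -0.01], [0, 0, 0], -1]

```text
time_s: 23.02
tool_pos: [550.3, -263.8, 165.7]
orientation: [3.141, -0.0, 3.064]
contact_force: [2.3, -3.4, 0.2]
grip_width: 28.8
gripper_force: 80.2
```

Request:
move_arm:
  series:
    - [[0, 0, -0.01], [0, 0, 0], -1]
    - [[0, 0, -0.01], [0, 0, 0], -1]
    - [[0, 0, -0.01], [0, 0, 0], -1]

```text
time_s: 23.4
tool_pos: [550.3, -263.9, 165.2]
orientation: [3.142, -0.0, 3.064]
contact_force: [0.7, -3.0, 0.1]
grip_width: 28.8
gripper_force: 80.2
```

Request:
move_arm:
  series:
    - [[0, 0, -0.01], [0, 0, 0], -1]
    - [[0, 0, -0.01], [0, 0, 0], -1]
    - [[0, 0, -0.01], [0, 0, 0], -1]

```text
time_s: 23.78
tool_pos: [550.3, -263.9, 164.9]
orientation: [-3.142, 0.0, 3.064]
contact_force: [2.2, -3.9, 1.7]
grip_width: 28.7
gripper_force: 80.4
```

Request:
move_arm:
  series:
    - [[0, 0, -0.01], [0, 0, 0], -1]
    - [[0, 0, -0.01], [0, 0, 0], -1]
    - [[0, 0, -0.01], [0, 0, 0], -1]

```text
time_s: 24.15
tool_pos: [550.3, -263.9, 164.7]
orientation: [-3.141, 0.001, 3.064]
contact_force: [-0.3, -2.6, 5.7]
grip_width: 28.3
gripper_force: 81.0
```

Request:
move_arm:
  series:
    - [[0, 0, -0.01], [0, 0, 0], -1]
    - [[0, 0, -0.01], [0, 0, 0], -1]
    - [[0, 0, -0.01], [0, 0, 0], -1]

```text
time_s: 24.52
tool_pos: [550.3, -263.9, 164.5]
orientation: [-3.141, 0.001, 3.064]
contact_force: [-1.1, -1.8, 7.6]
grip_width: 28.9
gripper_force: 81.3
```

Run:
```python
from h import *
c=cams.capture("scene");cv2.imwrite("pics/c5.png",cv2.convertScaleAbs(cv2.resize(c["img"][170:260,145:250,::-1],None,fx=6,fy=6,interpolation=cv2.INTER_CUBIC),alpha=2))
```

```text
(no output)
```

View pics/c5.png

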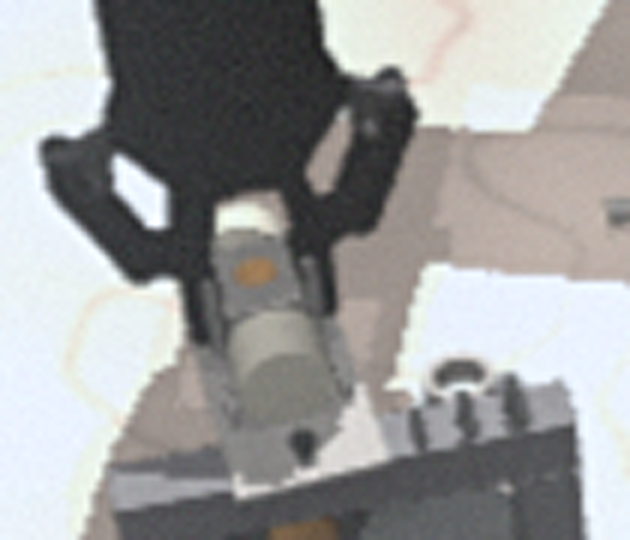

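The head sits down between the ears on the saddle. I'll open gently and retreat.

Request:
move_arm:
  series:
    - [[0, 0, 0], [0, 0, 0], -0.2]
    - [[0, 0, 0], [0, 0, 0], -0.1]
    - [[0, 0, 0], [0, 0, 0], 0]
    - [[0, 0, 0], [0, 0, 0], 0.2]
    - [[0, 0, 0], [0, 0, 0], 0.2]
    - [[0, 0, 0], [0, 0, 0], 0.2]
    - [[0, 0, 0], [0, 0, 0], 0.2]
  force: 20

```text
time_s: 25.45
tool_pos: [550.3, -263.9, 163.4]
orientation: [3.141, 0.0, 3.064]
contact_force: [-0.3, 0.1, -0.3]
grip_width: 50.9
gripper_force: 0.0
```

Request:
move_arm:
  series:
    - [[0, 0, 0.2], [0, 0, 0], 0.2]
    - [[0, 0, 0.5], [0, 0, 0], 0.2]
    - [[0, 0, 0.9], [0, 0, 0], 0.2]
    - [[0, 0, 1.4], [0, 0, 0], 0.2]
    - [[0, 0, 1.9], [0, 0, 0], 0.2]
    - [[0, 0, 2.2], [0, 0, 0], 0.2]
    - [[0, 0, 2.2], [0, 0, 0], 0.2]
    - [[0, 0, 2.2], [0, 0, 0], 0.2]

```text
time_s: 26.45
tool_pos: [550.0, -263.7, 294.8]
orientation: [3.141, -0.001, 3.064]
contact_force: [0.8, -0.3, 0.1]
grip_width: 51.0
gripper_force: 0.0
```

Run:
```python
from h import *
c=wcap("w5");j=cv2.imread("pics/w5.png")[140:400,150:410]
s=cams.capture("scene");i=cv2.convertScaleAbs(cv2.resize(s["img"][180:250,150:220,::-1],(390,390),interpolation=cv2.INTER_CUBIC),alpha=2)
cv2.imwrite("pics/c6.png",np.hstack([i,cv2.resize(j,(390,390))]))
```

```text
{'time_s': np.float64(26.45), 'tool_pos': array([ 549.99, -263.68,  294.83]), 'orientation': array([ 3.14, -0.  ,  3.06]), 'contact_force': array([ 0.84, -0.33,  0.12])}
```

View pics/c6.png

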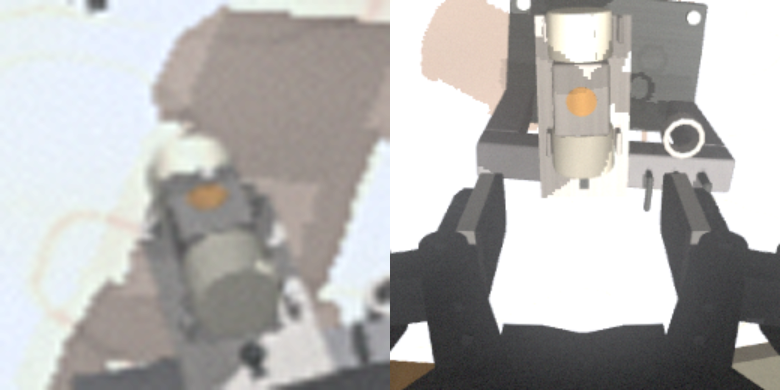

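The mallet hangs free between the four ears, flat on the saddle, with the gripper well clear.

```bash
python3 -c "
from plant import manip
print(manip.job_done())"
```

```text
the job is handed in; nothing more can be done
None
```

The mallet is released in the big ring, its head down between the four ears on the saddle, and the job was handed in about 26 s into the 72 s limit; the hand-in gave no verdict.

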